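# Clip the temperature sensor onto the black sun plate

## Task

Two plates lean toward the robot so that their upper faces catch the sun from the window; the shiny one already wears its blue temperature clip. Squeeze the red sprung clip open, take it off the yellow parking rail, and clip it squarely onto the top edge of the black plate at the white mark in the middle, its jaws well down over the edge, then let go. Leave the shiny plate with its blue clip alone and do not push the jar, the beaker or the tape roll about.

Things in the scene. Friction and masses are not known exactly. Their poses are not given: they have to be found in the camera images.
- clip: loose cordless temperature clip like a wide clothes peg, 54 g, 89 mm tall: white sensor case with green lamp on top between two ribbed red handles, steel arms, black rubber jaws. Origin on the pivot; z points from jaws to handles, x across the jaw gap (squeeze the handles along x), y along the pivot and the gripped edge. Starts upright on the parking rail, jaws 14 mm over its edge
- clip_grip (a point): middle of the handles, 31 mm above the clip's origin along z. Handles are 22 mm wide (y), from z = 2 to 47 mm. At rest they splay: outer faces about 28 mm apart at z = 8 mm, 48 mm at the top. Squeezed to the stop they are parallel, 24 mm apart over the outside. Grip between z = 20 and 42 mm
- clip_tip (a point): point midway between the jaw tips, 42 mm below the clip's origin along its -z. The rubber jaw faces are 22 mm wide (y) and 16 mm tall, from this point upward
- clip_jaw (a joint): opening of each jaw lever (rad, both move equally): 0 gripping a 5 mm plate, -0.055 empty and shut, 0.24 squeezed to the stop (jaw tips 25 mm apart). Sprung shut: 5 N on each handle starts to open it, 9 N holds it at the stop, where a firmer grip is safe. The jaws press a plate with about 4 N
- rail: fixed parking rail: grey foot 90 x 100 x 20 mm with an upright yellow plate 5 mm thick, 70 mm wide along its y, top edge at 95 mm. Origin under the middle of the foot, x normal to the yellow plate, z up
- rail_edge (a point): middle of the top edge of the yellow parking plate
- black_plate: fixed matt black metal plate, 5 mm thick (x), 110 mm wide (y), 135 mm long (z), its foot in a wooden stand 150 x 120 x 18 mm, leaning 35 degrees from vertical, top nearer the robot. Origin at the middle of its foot; z runs up the plate to the top edge at 135 mm, x is its normal (up and to the window), y runs along the top edge
- black_plate_edge (a point): middle of the black plate's top edge, 129 mm above the worktop, where a white mark 8 mm wide wraps the edge. The clip can go at most 35 mm over an edge (22 mm is good); gripper pads may draw it back up to 8 mm as they open
- shiny_plate: fixed plate of bare metal with the same shape, axes and stand, wearing a fixed blue clip of the same size on its top edge; its place is exchanged with the black plate's at random. Not to be touched
- jar: screw jar with yellow lid, 51 mm across, 59 mm tall, loose, bystander; origin under its middle
- beaker_a: small glass beaker, 55 mm across, 68 mm tall, loose, bystander; origin under its middle
- tape: roll of masking tape lying flat, 109 mm across, 24 mm tall, loose, bystander; origin under its middle

How it is judged:
By the outcome, as a careful person would: the job done as asked, in the order asked, and still so for the second after the job is handed in, with the robot touching nothing.
It also fails if it takes over 35 s, if anything falls off the work surface, if the arm or the gripper's body presses on something with over 40 N, if the wrist force passes 120 N, or if a joint passes its speed limit or range.

## Robot

A 6-joint arm with a two-finger parallel gripper is mounted at the origin on the work surface; the furniture and walls round the work are solid. World frame = base frame: x ahead of the robot, y to its left, z up, the work surface at z = 0. Lengths are in m, angles in rad, forces in N, time in s.
With the tool pointing down it reaches from about 0.425 to 0.95 m from the base axis. Payload 3.5 kg.
Tool frame: the origin (TCP) lies midway between the tips of the shut fingers; the grasp point (between the pads) lies 19 mm behind it; z points along the fingers, y is the direction in which the jaws open and shut (so a half turn about z gives the same grasp; the last joint's range is limited). The gripper opens to 85 mm and grips with 20 to 120 N. Pads are 22 mm wide; open, the fingers measure 114 mm over their backs; the gripper's body (76 mm by 85 mm) begins 54 mm behind the grasp point. The pads swing forward as they close: fully open they stand 13 mm farther back than shut.
Start: joints at [1.091, 0.286, 1.577, -0, 1.279, -0.15], TCP at [0.219, 0.639, 0.204] pointing down, gripper open.
Joint ranges: [-2.77, 2.77], [-0.9, 2.22], [0.21, 2.48], [-1.53, 4.67], [0.24, 2.81], [-2.84, 2.84]. Speed limits (rad/s): [2.79, 2.79, 3.14, 3.14, 3.14, 3.14].

## Interface

Orientations are given as a unit quaternion [x, y, z, w].
In Python, from plant import ctrl gives the robot as it stands. The module is installed in compiled form; this text tells all that it offers.
- The arm moves only by the tool play_rows, never from a script. Its argument "increments" is text: rows parted by semicolons, each of 4 numbers parted by spaces: the shift along the tool's x, y, z in m, then the turn about the tool's z in rad. In form: dx dy dz roll; .... A call has 1 to 5 rows; each row is the pose to reach, as a shift and turn from the pose commanded when the call began, along the tool's axes at that moment; what a row does not reach only later rows make up. A row lasts 1/8 s, in which the tool goes at most 62.5 mm and 10.7 degrees, less where a joint would pass 70% of its speed; a pose out of reach is approached as far as the arm can. A call with a gripper value outside its range is refused whole. "gripper" is the finger opening in m, from 0 to 0.0854, set as the call begins (left out, the last holds). The fingers move at their own pace and stop on an object; "newtons" is the grip in N (left out, the last holds). Time passes only in rows, so rows that repeat a pose let the fingers close. It gives the time, the measured TCP pose, the force and the opening at its end, in the units of the state.
- ctrl.get_state(): the state, without advancing time (a new reading comes with each control period).
- ctrl.read_camera(name): name is "side" or "top" or "wrist"; returns the picture (400x640x3 uint8, red, green, blue); there is no depth.
- ctrl.camera_model(name): a dict with "fov_y" (degrees; the focal length in pixels is half the picture's height over the tangent of half this angle, whatever the lens; pixels are square), "cx", "cy" (the principal point, pixels), "dist_coeffs" ([k1, k2, p1, p2, k3] as OpenCV has them; the pictures are not rectified), "rvec" (rotation vector, rad) and "tvec" (3), from world to camera coordinates, as OpenCV has them. Camera axes: x right, y down, z forward; pixel columns grow to the right and rows downward; lengths in m; the calibration is good to about 2 mm. A picture is of the moment at which its call begins: read the wrist's pose just before it. camera_model takes no time and is no camera call; for the wrist camera it gives the pose at the moment of the call.
- ctrl.sign_off(): hands the job in, once; it reports no verdict.
The state is a dict: "time": time; "qpos": joint angles; "dq": joint speeds; "joint_efforts": joint torques, N m; "eef_pos": TCP position; "tcp_rot": TCP orientation; "contact_force": force on the tool from outside, world axes, zero at the start; "wrist_torque": the same for the moment, N m; "opening": opening from 0.0 (shut) to 1.0 (fully open).
Only numpy, scipy, OpenCV 4.12 (cv2) and the standard library are available. Lean on these libraries where they do the work, as an engineer would, in place of code of your own. Each camera call takes 0.05 s, during which the arm holds its last target.

## Working session

There is one attempt and no reset: what is moved stays moved. The work goes in short steps, Python scripts to look and compute and a tool call to move; the robot and the scene stay as the last step left them, time stands still between calls to the robot, and variables do not carry over. Pictures are saved under pics/ and viewed, and the job is handed in when it is done.

Besides the shell and the picture viewer there is one more tool, called after "Request:" by a JSON object that holds its "name" and its "arguments", one argument or row to a line. play_rows: Moves the arm, as the interface text tells. Its arguments: {"type":"object","properties":{"increments":{"type":"string"},"gripper":{"type":"number"},"newtons":{"type":"number"}},"required":["increments"]}

```bash
mkdir -p pics; ls
python3 - <<'E'
from plant import ctrl
import cv2
print(ctrl.get_state())
for n in ["side","top","wrist"]:
    m=ctrl.camera_model(n); print(n,m)
    im=ctrl.read_camera(n); cv2.imwrite(f"pics/{n}0.png",im[:,:,::-1])
E
```

```text
pics
{'time': 0.0, 'qpos': array([ 1.09105993e+00,  2.87191334e-01,  1.57816700e+00,  1.48796114e-05,
        1.27860947e+00, -1.50013651e-01]), 'dq': array([ 0.00032706,  0.00031389,  0.00203242, -0.00073948, -0.00056456,
        0.00082197]), 'joint_efforts': array([ 5.04927866e-04, -4.05981231e+01, -2.92624104e+01, -1.49302391e-04,
        5.91028162e-03,  1.15403836e-05]), 'eef_pos': array([0.21819343, 0.63800224, 0.20263556]), 'tcp_rot': array([ 1.64117590e-01,  9.86440067e-01, -1.12698428e-03, -3.74561586e-04]), 'contact_force': array([ 0.40134074, -0.40656361,  0.03992095]), 'wrist_torque': array([-0.03609578,  0.03375409, -0.00183313]), 'opening': 0.9979214761097058}
side {'fov_y': 56.559617929717234, 'cx': 315.0670720384845, 'cy': 197.40245627810108, 'dist_coeffs': array([-0.00867718,  0.        ,  0.        ,  0.        ,  0.        ]), 'rvec': array([ 2.12192099, -0.4057266 ,  0.24570719]), 'tvec': array([-0.51221155,  0.22401267,  0.8110028 ])}
top {'fov_y': 54.259678008187144, 'cx': 325.66886938813064, 'cy': 201.1579199793113, 'dist_coeffs': array([-0.07172714,  0.        ,  0.        ,  0.        ,  0.        ]), 'rvec': array([ 2.16255904, -2.20973168,  0.09894846]), 'tvec': array([0.01633638, 0.56904573, 0.92922402])}
wrist {'fov_y': 69.79839828852346, 'cx': 320.39462853737575, 'cy': 201.25184114731042, 'dist_coeffs': array([-0.0242077,  0.       ,  0.       ,  0.       ,  0.       ]), 'rvec': array([-2.33074005, -1.66593326, -0.26919932]), 'tvec': array([-0.67451655, -0.0411067 ,  0.38013604])}
```

View pics/side0.png

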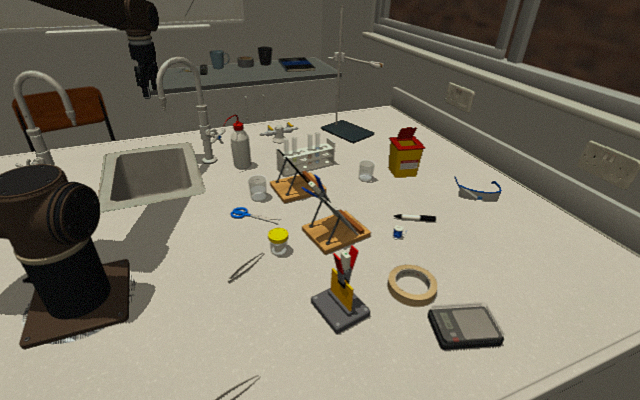

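View pics/top0.png

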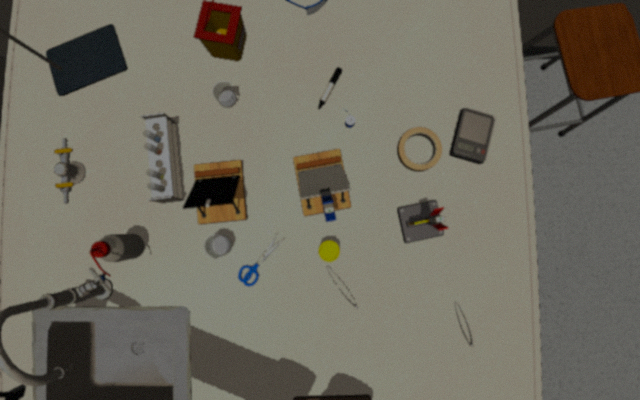

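View pics/wrist0.png

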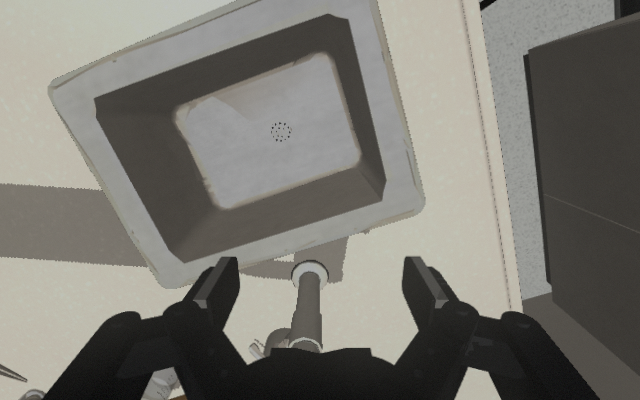

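```bash
cat > h.py <<'E'
import numpy as np, cv2
from plant import ctrl
def K(m):
    f=200/np.tan(np.radians(m['fov_y'])/2)
    return np.array([[f,0,m['cx']],[0,f,m['cy']],[0,0,1.]])
def ray(m,uv):
    n=cv2.undistortPoints(np.array(uv,float).reshape(-1,1,2),K(m),np.array(m['dist_coeffs'])).reshape(-1,2)
    R=cv2.Rodrigues(np.array(m['rvec']))[0]; t=np.array(m['tvec'])
    d=np.c_[n,np.ones(len(n))]@R
    return -R.T@t, d/np.linalg.norm(d,axis=1)[:,None]
def onz(m,uv,z):
    c,d=ray(m,uv); return c+d*((z-c[2])/d[:,2])[:,None]
def tri(m1,p1,m2,p2):
    c1,d1=ray(m1,p1);c2,d2=ray(m2,p2);o=[]
    for a,b in zip(d1,d2):
        s=np.linalg.lstsq(np.c_[a,-b],c2-c1,rcond=None)[0]
        q1=c1+a*s[0];q2=c2+b*s[1];o.append(np.r_[(q1+q2)/2,np.linalg.norm(q1-q2)])
    return np.array(o)
def proj(m,P):
    return cv2.projectPoints(np.array(P,float).reshape(-1,1,3),np.array(m['rvec']),np.array(m['tvec']),K(m),np.array(m['dist_coeffs']))[0].reshape(-1,2)
def crop(src,dst,x0,y0,x1,y1,s):
    im=cv2.imread(src)[y0:y1,x0:x1]; cv2.imwrite(dst,cv2.resize(im,None,fx=s,fy=s,interpolation=cv2.INTER_CUBIC))
E
python3 - <<'E'
from h import *
for n in ["side","top","wrist"]:
    m=ctrl.camera_model(n); c,d=ray(m,[[m['cx'],m['cy']]]); print(n,c,d)
crop('pics/top0.png','pics/top0c.png',170,130,460,270,2.7)
crop('pics/side0.png','pics/side0c.png',240,140,460,340,3)
E
```

```text
side [ 0.25230122 -0.70382347  0.64128348] [[ 0.32651276  0.77047286 -0.54750433]]
top [0.4940014  0.01549634 0.97121557] [[ 0.07908039 -0.0120213  -0.99679576]]
wrist [0.14143051 0.66545249 0.37218283] [[ 0.30016606 -0.10471445 -0.94812195]]
```

View pics/top0c.png

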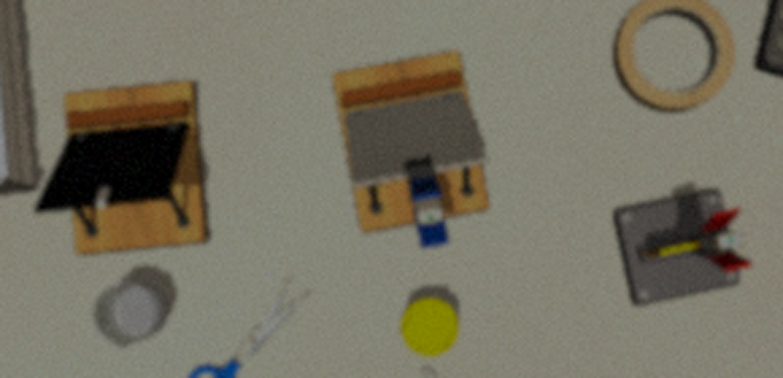

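View pics/side0c.png

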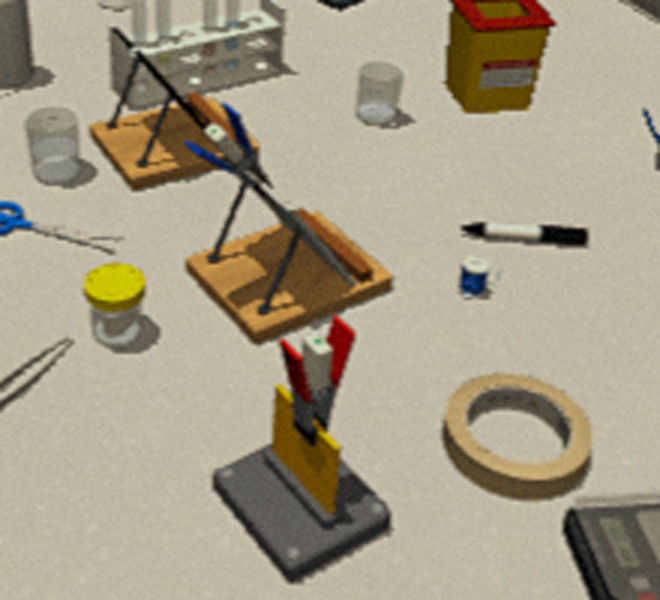

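Run:
```python
from h import *
t=ctrl.camera_model('top');s=ctrl.camera_model('side')
print('case',tri(t,[[438.9,218.9]],s,[[346,254.3]]))
f=lambda p:(np.array(p)/2.7+[170,130])
print('edge',onz(t,f([[38,210],[104,198],[182,198]]),.129))
print('foot stand',onz(t,f([[66,92],[196,82],[76,254],[206,243]]),.018))
print('rail foot',onz(t,f([[614,210],[718,189],[636,305],[740,283]]),.02))
print('handles tips',onz(t,f([[737,212],[748,268]]),.13))
im=cv2.imread('pics/top0.png')
```

```text
case [[ 0.51769553 -0.23164565  0.15987407  0.00362845]]
edge [[0.55289824 0.31350184 0.129     ]
 [0.56146483 0.25974935 0.129     ]
 [0.5601387  0.19663807 0.129     ]]
foot stand [[0.66883529 0.32763536 0.018     ]
 [0.67522451 0.20736131 0.018     ]
 [0.51993153 0.3175932  0.018     ]
 [0.52756152 0.19889688 0.018     ]]
rail foot [[ 0.54946215 -0.17150036  0.02      ]
 [ 0.56657364 -0.26797878  0.02      ]
 [ 0.46310107 -0.18850167  0.02      ]
 [ 0.48050265 -0.28459881  0.02      ]]
handles tips [[ 0.53923463 -0.24994299  0.13      ]
 [ 0.49392339 -0.25695447  0.13      ]]
```

Run:
```python
from h import *
t=ctrl.camera_model('top');s=ctrl.camera_model('side');w=ctrl.camera_model('wrist')
for z in (.05,.2,.3,.35): print(z,onz(t,[[105,283],[20,310],[60,372]],z)[:,:2].round(3).tolist(), onz(s,[[208,160],[182,58],[75,165],[45,72]],z)[:,:2].round(3).tolist(), onz(w,[[310,270]],z)[:,:2].round(3).tolist())
crop('pics/top0.png','pics/a.png',0,200,240,400,3)
crop('pics/side0.png','pics/b.png',0,0,260,210,3)
```

```text
0.05 [[0.383, 0.534], [0.318, 0.753], [0.171, 0.649]] [[0.352, 0.471], [0.417, 2.004], [-0.059, 0.585], [-0.353, 1.895]] [[0.328, 0.587]]
0.2 [[0.401, 0.449], [0.346, 0.633], [0.223, 0.546]] [[0.327, 0.173], [0.375, 1.317], [0.02, 0.258], [-0.199, 1.236]] [[0.241, 0.623]]
0.3 [[0.413, 0.393], [0.366, 0.553], [0.258, 0.477]] [[0.31, -0.026], [0.347, 0.859], [0.072, 0.04], [-0.097, 0.796]] [[0.183, 0.648]]
0.35 [[0.419, 0.365], [0.375, 0.513], [0.276, 0.443]] [[0.301, -0.125], [0.333, 0.63], [0.099, -0.069], [-0.046, 0.577]] [[0.154, 0.66]]
```

View pics/a.png

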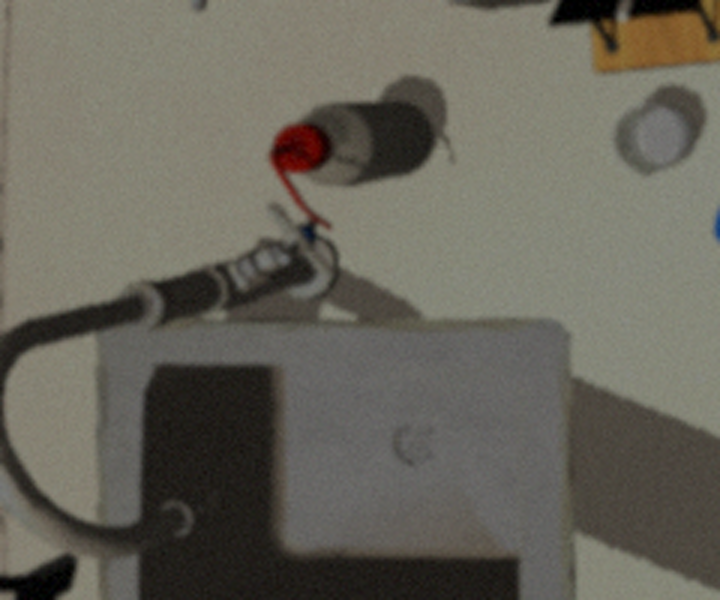

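View pics/b.png

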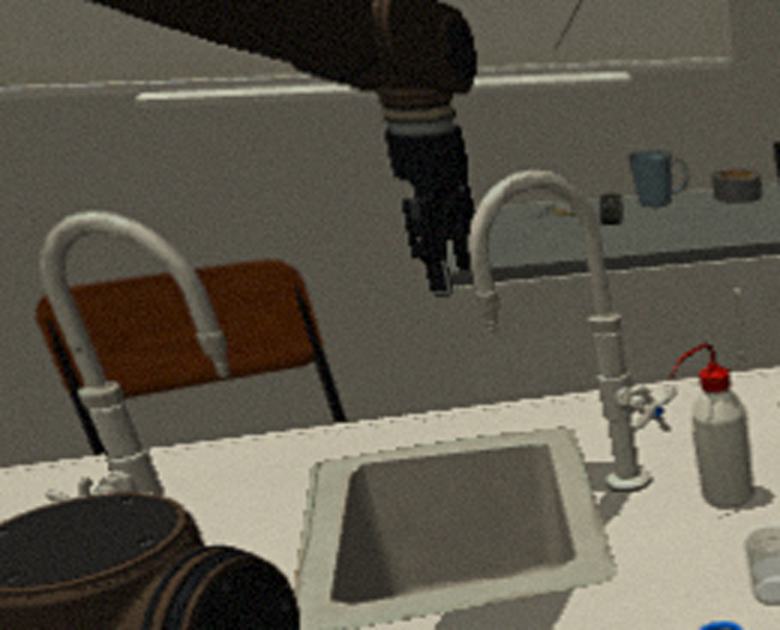

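Run:
```python
from h import *
t=ctrl.camera_model('top');s=ctrl.camera_model('side');w=ctrl.camera_model('wrist')
print('spout end t-s',tri(t,[[59.5,373]],s,[[163.5,110]]))
print('arc top',tri(t,[[5,325]],s,[[177,58]]))
print('arc rise',tri(t,[[50,300]],s,[[202,106]]))
print('w-s base?',tri(w,[[310,270]],s,[[209,160]]), tri(w,[[310,270]],s,[[163.5,110]]))
print('drain',onz(t,[[138,348]],-.1),onz(w,[[281,131]],-.1))
print(proj(s,[[.218,.638,.203]]),proj(w,[[.218,.638,.203],[.223,.56,.2]]))
print('sink corners top',onz(t,[[34,308],[190,308]],0),'w',onz(w,[[165,288],[425,205],[50,90]],0))
```

```text
spout end t-s [[0.23779528 0.52760944 0.22312333 0.01605388]]
arc top [[0.33268847 0.53541793 0.36473806 0.04100282]]
arc rise [[0.36780558 0.56153907 0.20677444 0.00085284]]
w-s base? [[ 0.36205651  0.57377047 -0.00405373  0.00555805]] [[0.24584433 0.62053401 0.18842626 0.00315151]]
drain [[ 0.18704452  0.52464829 -0.1       ]] [[ 0.15767601  0.59196605 -0.1       ]]
[[154.05163264 104.85252689]] [[319.1049643  237.14877135]
 [215.61063196 274.14350052]]
sink corners top [[3.13618476e-01 7.53227675e-01 1.11022302e-16]
 [3.13558468e-01 3.44538118e-01 0.00000000e+00]] w [[3.15221562e-01 3.51899999e-01 0.00000000e+00]
 [3.11065679e-01 7.59047746e-01 0.00000000e+00]
 [1.25946003e-02 3.53614255e-01 5.55111512e-17]]
```

Request:
{"name": "play_rows", "arguments": {
  "increments": "0 0 -0.06 0; 0 0 -0.12 0; 0 0 -0.18 0; 0 0 -0.23 0"
}}

```text
time: 0.65
eef_pos: [0.2185, 0.6385, 0.4367]
tcp_rot: [0.164, 0.986, 0.001, 0.0]
contact_force: [0.9, 0.3, 0.8]
opening: 1.001
```

Request:
{"name": "play_rows", "arguments": {
  "increments": "-0.055 -0.028 0 0.18; -0.11 -0.056 0 0.36; -0.165 -0.084 0 0.54; -0.22 -0.112 0 0.72; -0.275 -0.14 0 0.9"
}}

```text
time: 1.27
eef_pos: [0.4344, 0.4155, 0.4336]
tcp_rot: [0.579, 0.815, -0.0, -0.0]
contact_force: [0.6, -0.2, -0.5]
opening: 1.002
```

```bash
cat >> h.py <<'E'
from scipy.spatial.transform import Rotation as Ro
def go(P,yaw=None):
    """print tool increments to world TCP P and tool-y azimuth yaw(deg)"""
    s=ctrl.get_state(); R=Ro.from_quat(s['tcp_rot']).as_matrix()
    d=R.T@(np.array(P)-s['eef_pos']); az=np.degrees(np.arctan2(R[1,1],R[0,1]))
    print('t',round(s['time'],2),'pos',s['eef_pos'].round(4),'az',az.round(2),'tilt',np.degrees(np.arccos(-R[2,2])).round(2),'inc',d.round(4),'norm',np.linalg.norm(d).round(3), 'roll',None if yaw is None else round(np.radians(az-yaw),4),'F',s['contact_force'].round(1),'open',round(s['opening'],3))
E
python3 - <<'E'
from h import *
go([.512,-.228,.30],10)
E
```

```text
t 1.27 pos [0.4344 0.4155 0.4336] az 19.21 tilt 0.02 inc [-0.6332 -0.1384  0.1337] norm 0.662 roll 0.1608 F [ 0.6 -0.2 -0.5] open 1.002
```

Run:
```python
from h import *
go([.55,.24,.32],3.5)
```

```text
t 1.27 pos [0.4344 0.4155 0.4336] az 19.21 tilt 0.02 inc [-0.2038  0.0515  0.1136] norm 0.239 roll 0.2742 F [ 0.6 -0.2 -0.5] open 1.002
```

Request:
{"name": "play_rows", "arguments": {
  "increments": "-0.051 0.013 0.028 0.14; -0.102 0.026 0.057 0.274; -0.153 0.039 0.085 0.274; -0.204 0.0515 0.1136 0.274; -0.204 0.0515 0.1136 0.274"
}}

```text
time: 1.9
eef_pos: [0.5502, 0.2387, 0.3159]
tcp_rot: [0.685, 0.729, -0.003, -0.002]
contact_force: [-0.5, 0.3, 0.4]
opening: 1.0
```

Run:
```python
from h import *
import pickle
m=ctrl.camera_model('wrist'); im=ctrl.read_camera('wrist'); pickle.dump(m,open('w1.pkl','wb'))
cv2.imwrite('pics/w1.png',im[:,:,::-1]); go([.55,.24,.32],3.5); print(ctrl.get_state()['dq'].round(3)); print(ray(m,[[320,200]]))
```

```text
t 1.95 pos [0.5501 0.2406 0.3183] az 3.66 tilt 0.24 inc [-0.0006 -0.0001 -0.0017] norm 0.002 roll 0.0028 F [ 0.1  0.8 -0.1] open 0.999
[ 0.045 -0.028 -0.044  0.008  0.006  0.004]
(array([0.54652757, 0.32115731, 0.48500328]), array([[ 0.01191815, -0.31513042, -0.94897354]]))
```

View pics/w1.png

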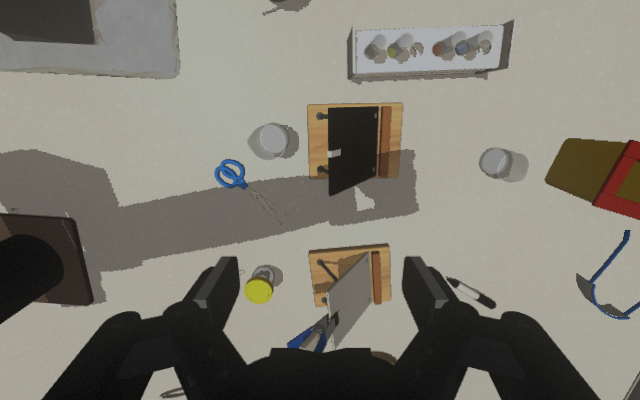

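Run:
```python
from h import *
import pickle
m=pickle.load(open('w1.pkl','rb'))
crop('pics/w1.png','pics/w1c.png',290,90,420,210,6)
```

```text
(no output)
```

View pics/w1c.png

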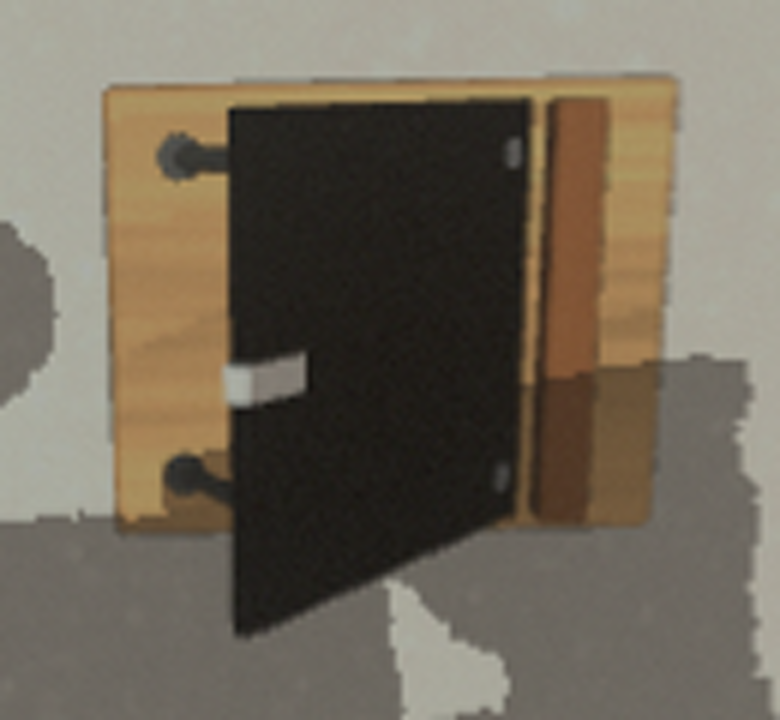

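Run:
```python
from h import *
import pickle
m=pickle.load(open('w1.pkl','rb'))
f=lambda p:np.array(p)/6+[290-.4,90-.4]
a=onz(m,f([[229,108],[236,636]]),.1276); print(a, np.linalg.norm(a[1]-a[0]))
d=a[0]-a[1]; print('az of edge y',np.degrees(np.arctan2(d[1],d[0]))-90)
print('mark mid',onz(m,f([[226,384],[239,384],[252,382]]),.129))
st=onz(m,f([[104,90],[678,78],[118,533],[650,527]]),.018);print(st,np.linalg.norm(st[1]-st[0]),np.linalg.norm(st[2]-st[0]))
for i,j in((0,1),(2,3)):
  d=st[j]-st[i];print(np.degrees(np.arctan2(d[1],d[0])))
for i,j in((2,0),(3,1)):
  d=st[j]-st[i];print(np.degrees(np.arctan2(d[1],d[0]))-90)
go([.512,-.19,.28],10)
```

```text
[[0.55315367 0.31848484 0.1276    ]
 [0.56229522 0.20926288 0.1276    ]] 0.10960385270777562
az of edge y 4.784333016293772
mark mid [[0.55629211 0.26409954 0.129     ]
 [0.55897629 0.26426848 0.129     ]
 [0.56162979 0.26485037 0.129     ]]
[[0.52269522 0.32011032 0.018     ]
 [0.67001464 0.33242213 0.018     ]
 [0.53212638 0.20292179 0.018     ]
 [0.68002868 0.21407399 0.018     ]] 0.14783298236290648 0.11756741884986471
4.777232724371895
4.312084087019698
4.601163944861952
4.8365691239966395
t 1.95 pos [0.5501 0.2406 0.3183] az 3.66 tilt 0.24 inc [-0.4273 -0.0653  0.0387] norm 0.434 roll -0.1106 F [ 0.1  0.8 -0.1] open 0.999
```

Request:
{"name": "play_rows", "arguments": {
  "increments": "-0.06 -0.009 0 -0.04; -0.12 -0.018 0 -0.08; -0.18 -0.027 0 -0.11; -0.24 -0.037 0 -0.11; -0.3 -0.046 0.0 -0.11"
}}

```text
time: 2.58
eef_pos: [0.5244, -0.0606, 0.3223]
tcp_rot: [0.641, 0.768, 0.001, 0.001]
contact_force: [-0.1, -0.6, 0.0]
opening: 1.001
```

Run:
```python
from h import *
go([.512,-.228,.265],10)
```

```text
t 2.58 pos [ 0.5244 -0.0606  0.3223] az 10.28 tilt 0.19 inc [-0.1625 -0.0423  0.0573] norm 0.177 roll 0.0049 F [-0.1 -0.6  0. ] open 1.001
```

Request:
{"name": "play_rows", "arguments": {
  "increments": "-0.054 -0.014 0.0 0; -0.108 -0.028 0.02 0; -0.16 -0.042 0.055 0; -0.16 -0.042 0.055 0; -0.16 -0.042 0.055 0"
}}

```text
time: 3.2
eef_pos: [0.512, -0.2242, 0.2667]
tcp_rot: [0.641, 0.767, 0.0, 0.001]
contact_force: [-0.1, 0.7, 0.6]
opening: 1.0
```

Run:
```python
from h import *
import pickle
m=ctrl.camera_model('wrist'); im=ctrl.read_camera('wrist'); pickle.dump(m,open('w2.pkl','wb'))
cv2.imwrite('pics/w2.png',im[:,:,::-1]); go([.512,-.228,.265],10); crop('pics/w2.png','pics/w2c.png',240,90,440,240,4)
```

```text
t 3.25 pos [ 0.5123 -0.224   0.2673] az 10.25 tilt 0.16 inc [-0.0039 -0.001   0.0023] norm 0.005 roll 0.0043 F [ 0.6 -0.   0.4] open 1.002
```

View pics/w2.png

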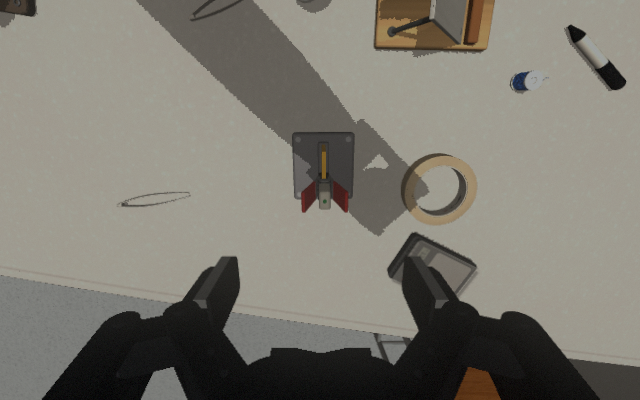

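View pics/w2c.png

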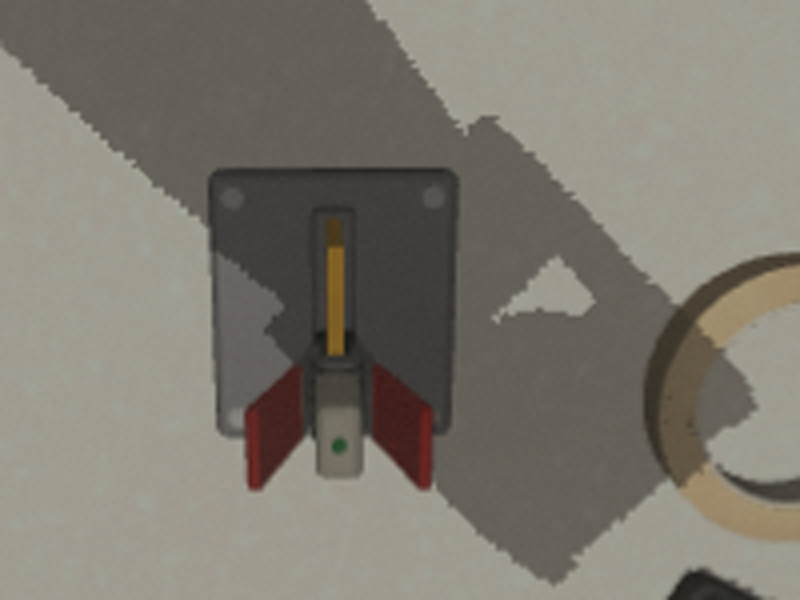

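Run:
```python
from h import *
import pickle
m=pickle.load(open('w2.pkl','rb'))
f=lambda p:np.array(p)/4+[240-.4,90-.4]
h=onz(m,f([[246,407],[249,490],[433,402],[432,490]]),.170); print(h); c=h.mean(0); print('centre',c)
e=onz(m,f([[336,222],[336,352]]),.095);print('rail',e)
print('gap',np.linalg.norm((h[0]+h[1]-h[2]-h[3])/2),'wid',np.linalg.norm(h[0]-h[1]))
for i,j in((0,2),(1,3)):
  d=h[j]-h[i];print(np.degrees(np.arctan2(d[1],d[0])))
print('handlelamp',onz(m,f([[339,445]]),.166))
ft=onz(m,f([[209,170],[459,170],[216,437],[452,435]]),.02);print(ft)
go([c[0],c[1],.135],10)
```

```text
[[ 0.49369551 -0.22432596  0.17      ]
 [ 0.49776591 -0.24537548  0.17      ]
 [ 0.53795025 -0.21512771  0.17      ]
 [ 0.54240283 -0.2373997   0.17      ]]
centre [ 0.51795363 -0.23055721  0.17      ]
rail [[ 0.50985803 -0.18638912  0.095     ]
 [ 0.51694467 -0.22505925  0.095     ]]
gap 0.04526774432626813 wid 0.021439464436525765
11.74162732991422
10.130767891828556
handlelamp [[ 0.51788552 -0.23119662  0.166     ]]
[[ 0.46499894 -0.1858238   0.02      ]
 [ 0.55222026 -0.17016284  0.02      ]
 [ 0.48217938 -0.28385039  0.02      ]
 [ 0.57065505 -0.26721165  0.02      ]]
t 3.25 pos [ 0.5123 -0.224   0.2673] az 10.25 tilt 0.16 inc [-0.0073  0.0041  0.1323] norm 0.133 roll 0.0043 F [ 0.6 -0.   0.4] open 1.002
```

Request:
{"name": "play_rows", "arguments": {
  "increments": "-0.007 0.004 0.045 0; -0.007 0.004 0.09 0; -0.007 0.004 0.134 0; -0.007 0.004 0.134 0"
}}

```text
time: 3.75
eef_pos: [0.5151, -0.2284, 0.1291]
tcp_rot: [0.641, 0.768, -0.0, -0.003]
contact_force: [0.3, 0.8, 0.2]
opening: 1.0
```

Run:
```python
from h import *
import pickle
go([.518,-.2305,.133],10.3)
m=ctrl.camera_model('wrist'); im=ctrl.read_camera('wrist'); pickle.dump(m,open('w3.pkl','wb'))
cv2.imwrite('pics/w3.png',im[:,:,::-1]); go([.518,-.2305,.133],10.3)
```

```text
t 3.75 pos [ 0.5151 -0.2284  0.1291] az 10.29 tilt 0.36 inc [-0.0025  0.0024 -0.004 ] norm 0.005 roll -0.0002 F [0.3 0.8 0.2] open 1.0
t 3.8 pos [ 0.5168 -0.2299  0.132 ] az 10.27 tilt 0.04 inc [-0.0008  0.0011 -0.001 ] norm 0.002 roll -0.0006 F [ 0.5 -0.1  0.4] open 1.007
```

View pics/w3.png

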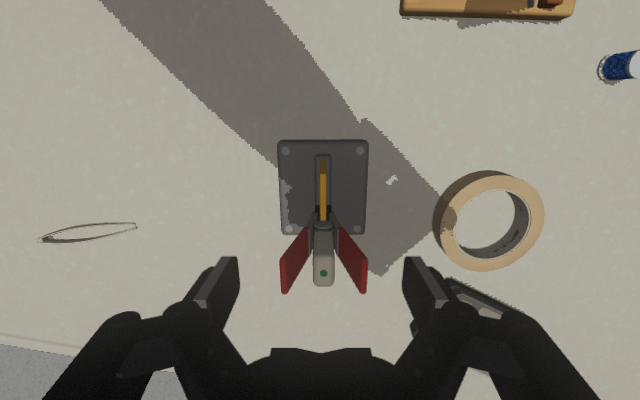

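Request:
{"name": "play_rows", "arguments": {
  "increments": "-0.001 0.0015 0 0; -0.001 0.0015 0 0; -0.001 0.0015 0 0; -0.001 0.0015 0 0; -0.001 0.0015 0 0",
  "gripper": 0.0,
  "newtons": 40
}}

```text
time: 4.42
eef_pos: [0.5179, -0.2321, 0.1314]
tcp_rot: [0.642, 0.767, 0.0, -0.0]
contact_force: [-0.8, -0.7, -0.8]
opening: 0.24
```

Run:
```python
from h import *
import pickle
m=ctrl.camera_model('wrist'); im=ctrl.read_camera('wrist'); pickle.dump(m,open('w4.pkl','wb'))
cv2.imwrite('pics/w4.png',im[:,:,::-1]); go([.518,-.2305,.133],10.3)
im=ctrl.read_camera('side');cv2.imwrite('pics/s4.png',im[:,:,::-1]);crop('pics/s4.png','pics/s4c.png',240,180,440,340,4)
```

```text
t 4.47 pos [ 0.5179 -0.2321  0.1313] az 10.13 tilt 0.02 inc [ 0.0016  0.0004 -0.0017] norm 0.002 roll -0.003 F [-0.7  0.3 -0.6] open 0.242
```

View pics/w4.png

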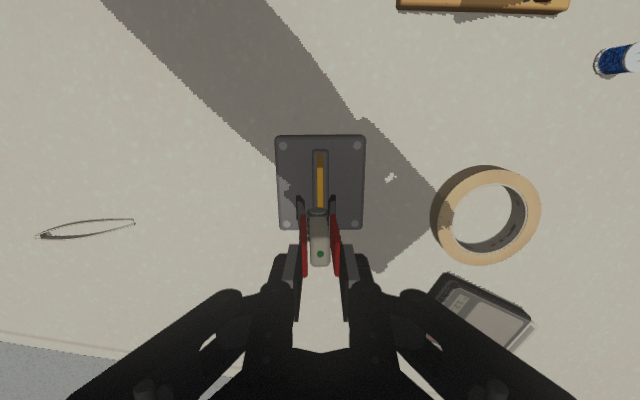

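View pics/s4c.png

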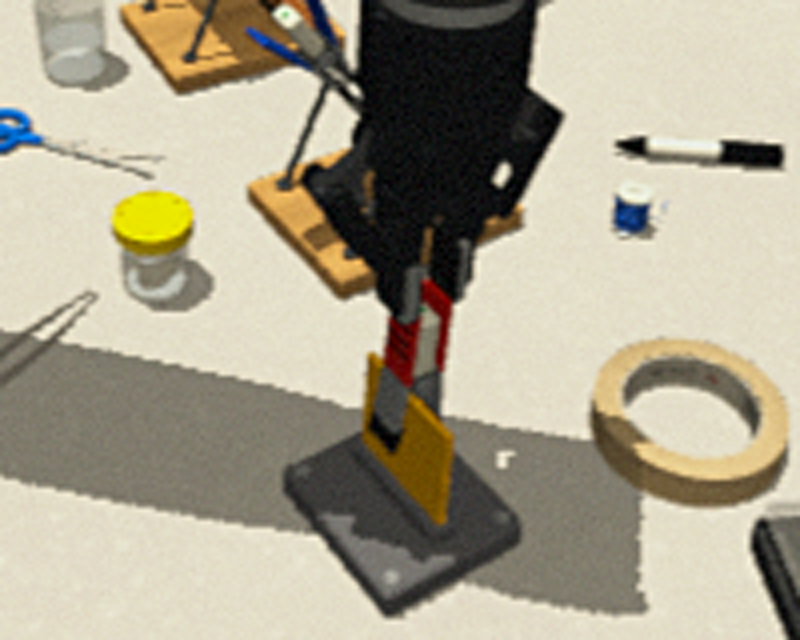

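Request:
{"name": "play_rows", "arguments": {
  "increments": "0 0 -0.03 0; 0 0 -0.08 0; 0 0 -0.135 0; 0.03 0 -0.18 0; 0.085 0 -0.19 0.03"
}}

```text
time: 5.15
eef_pos: [0.5043, -0.1494, 0.326]
tcp_rot: [0.655, 0.756, 0.001, 0.004]
contact_force: [0.7, 0.4, -0.0]
opening: 0.241
```

Run:
```python
from h import *
go([.564,.2644,.26],4.7)
```

```text
t 5.15 pos [ 0.5043 -0.1494  0.326 ] az 8.21 tilt 0.44 inc [0.4013 0.1177 0.065 ] norm 0.423 roll 0.0612 F [ 0.7  0.4 -0. ] open 0.241
```

Request:
{"name": "play_rows", "arguments": {
  "increments": "0.058 0.017 0 0.02; 0.116 0.034 0 0.04; 0.174 0.051 0 0.06; 0.23 0.068 0.0 0.06; 0.285 0.085 0.01 0.06"
}}

```text
time: 5.78
eef_pos: [0.5458, 0.1479, 0.3124]
tcp_rot: [0.676, 0.737, 0.001, 0.001]
contact_force: [1.2, -0.5, 0.2]
opening: 0.243
```

Run:
```python
from h import *
go([.564,.2644,.23],4.7)
```

```text
t 5.78 pos [0.5458 0.1479 0.3124] az 5.0 tilt 0.15 inc [0.1144 0.028  0.0825] norm 0.144 roll 0.0052 F [ 1.2 -0.5  0.2] open 0.243
```

Request:
{"name": "play_rows", "arguments": {
  "increments": "0.05 0.014 0.02 0.005; 0.095 0.025 0.055 0.005; 0.111 0.027 0.08 0.005; 0.111 0.027 0.08 0.005"
}}

```text
time: 6.28
eef_pos: [0.5607, 0.2594, 0.2279]
tcp_rot: [0.677, 0.736, -0.003, -0.002]
contact_force: [-0.1, -0.6, 0.3]
opening: 0.238
```

Run:
```python
from h import *
import pickle
for n in('wrist','side','top'):
  m=ctrl.camera_model(n); im=ctrl.read_camera(n); pickle.dump(m,open(n+'5.pkl','wb'))
  cv2.imwrite(f'pics/{n}5.png',im[:,:,::-1]); go([.564,.2644,.23],4.7)
crop('pics/side5.png','pics/s5c.png',220,70,400,220,4)
crop('pics/wrist5.png','pics/w5c.png',240,100,400,300,4)
```

```text
t 6.33 pos [0.562  0.2588 0.2303] az 4.75 tilt 0.16 inc [0.0054 0.0025 0.0003] norm 0.006 roll 0.0009 F [-0.  -1.1  0.4] open 0.241
t 6.38 pos [0.5629 0.2584 0.2321] az 4.69 tilt 0.03 inc [0.0059 0.0016 0.0021] norm 0.006 roll -0.0001 F [-0.3  0.1 -0.7] open 0.244
t 6.42 pos [0.5635 0.2582 0.2331] az 4.65 tilt 0.13 inc [0.0061 0.001  0.0031] norm 0.007 roll -0.0008 F [ 0.2 -0.3  0.1] open 0.239
```

View pics/w5c.png

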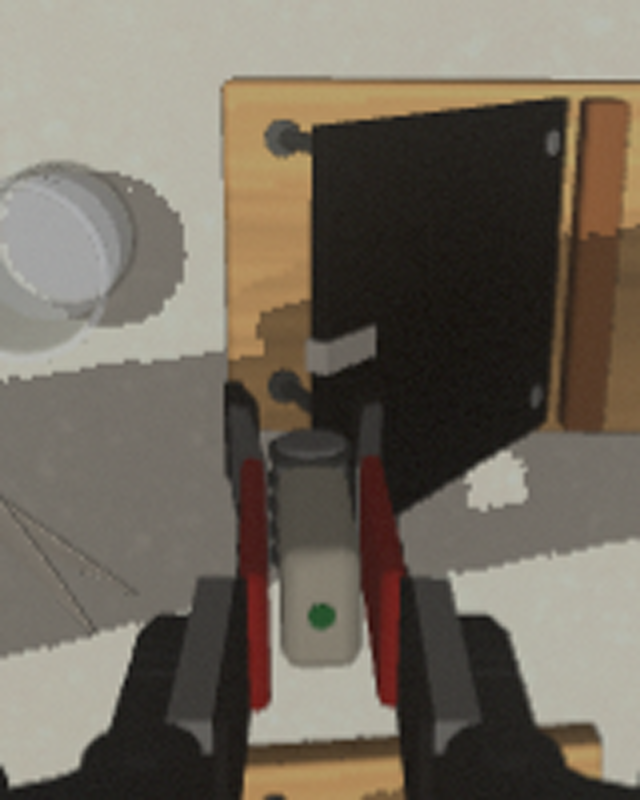

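View pics/s5c.png

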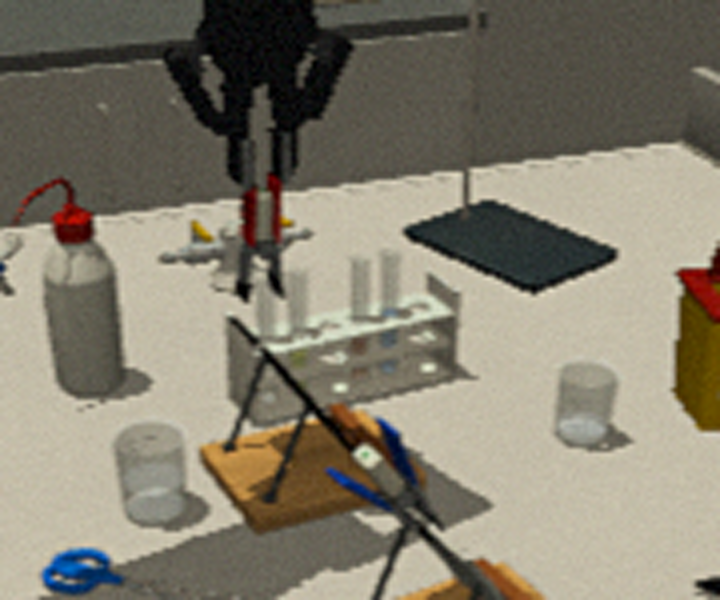

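Run:
```python
from h import *
import pickle
m=pickle.load(open('wrist5.pkl','rb'))
T=np.array([.562,.2588,.2303]); az=np.radians(4.75); ty=np.array([np.cos(az),np.sin(az),0]); tx=np.array([-ty[1],ty[0],0])
for dz in (.04,.02,0,-.02,-.035,-.05):
    p=proj(m,[T+[0,0,dz]+.011*tx, T+[0,0,dz]+.011*tx+.012*ty,T+[0,0,dz]+.011*tx-.012*ty]); print(dz,((p-[239.6,99.6])*4).round(0).tolist())
s=pickle.load(open('side5.pkl','rb')); T=np.array([.5627,.2585,.2318])
for dz in (.04,0,-.05):
    p=proj(s,[T+[0,0,dz],T+[0,0,dz]+.0125*ty,T+[0,0,dz]-.0125*ty]); print(dz,((p-[219.6,69.6])*4).round(0).tolist())
E=np.array([.5593,.264,.129]); ey=np.array([-np.sin(np.radians(4.7)),np.cos(np.radians(4.7)),0])
print('edge side',((proj(s,[E,E+.055*ey,E-.055*ey])-[219.6,69.6])*4).round(0).tolist())
print('edge wrist',((proj(m,[E,E+.055*ey,E-.055*ey])-[239.6,99.6])*4).round(0).tolist())
```

```text
0.04 [[328.0, 630.0], [424.0, 631.0], [232.0, 630.0]]
0.02 [[328.0, 559.0], [413.0, 559.0], [244.0, 559.0]]
0 [[329.0, 503.0], [405.0, 503.0], [253.0, 503.0]]
-0.02 [[329.0, 457.0], [398.0, 457.0], [260.0, 457.0]]
-0.035 [[329.0, 428.0], [393.0, 428.0], [265.0, 428.0]]
-0.05 [[329.0, 403.0], [389.0, 403.0], [269.0, 403.0]]
0.04 [[262.0, 164.0], [279.0, 161.0], [246.0, 166.0]]
0 [[264.0, 218.0], [280.0, 215.0], [248.0, 220.0]]
-0.05 [[265.0, 282.0], [281.0, 279.0], [250.0, 285.0]]
edge side [[260.0, 344.0], [233.0, 315.0], [290.0, 375.0]]
edge wrist [[320.0, 358.0], [320.0, 126.0], [320.0, 562.0]]
```

Run:
```python
from h import *
crop('pics/side5.png','pics/s5d.png',265,110,300,170,10)
crop('pics/wrist5.png','pics/w5d.png',285,180,350,280,7)
```

```text
(no output)
```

View pics/s5d.png

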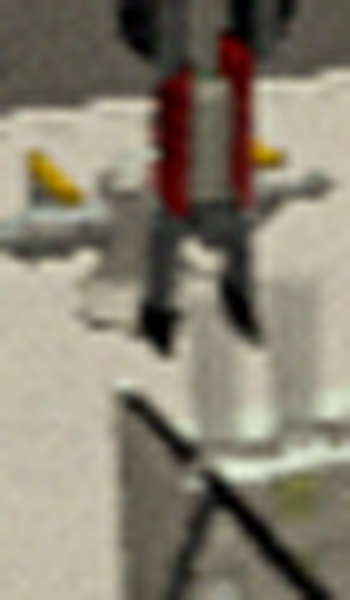

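View pics/w5d.png

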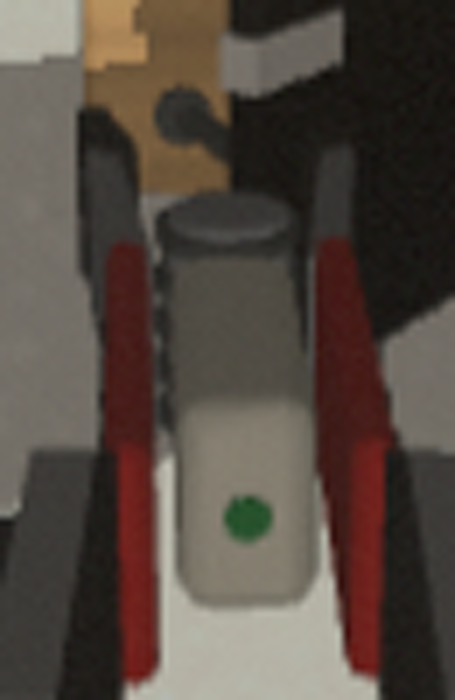

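Run:
```python
from h import *
import pickle
m=pickle.load(open('wrist5.pkl','rb'))
T=np.array([.562,.2588,.2303]); az=np.radians(4.75); ty=np.array([np.cos(az),np.sin(az),0]); tx=np.array([-ty[1],ty[0],0])
f=lambda p:np.array(p)/7+[285-.4,180-.4]
def rel(name,p,dz):
    P=onz(m,f([p]),T[2]+dz)[0]-T; print(name,'tx',(P@tx*1e3).round(1),'ty',(P@ty*1e3).round(1))
rel('lamp',[247,517],.035)
for n,p in(('L top far',[138,683]),('R top far',[368,672]),('L top near',[132,445]),('R top near',[370,440])): rel(n,p,.0385)
for n,p in(('L bot near outer',[107,245]),('R bot near outer',[350,240])): rel(n,p,-.0065)
for n,p in(('L jaw tip near outer',[80,110]),('R steel end outer',[355,148])): rel(n,p,-.05);rel(n,p,-.035)
go([.5593+.0086*ty[0],.264+.0086*ty[1]-.001,.19],4.7)
```

```text
lamp tx 10.3 ty -0.9
L top far tx -1.7 ty -9.0
R top far tx -0.6 ty 8.1
L top near tx 18.0 ty -9.1
R top near tx 18.4 ty 7.8
L bot near outer tx 15.7 ty -14.2
R bot near outer tx 16.2 ty 8.3
L jaw tip near outer tx 15.1 ty -20.5
L jaw tip near outer tx 19.8 ty -19.0
R steel end outer tx 10.7 ty 10.7
R steel end outer tx 15.7 ty 10.0
t 6.42 pos [0.5635 0.2582 0.2331] az 4.65 tilt 0.13 inc [0.0051 0.0048 0.0431] norm 0.044 roll -0.0008 F [ 0.2 -0.3  0.1] open 0.239
```

Run:
```python
from h import *
import pickle
m=pickle.load(open('wrist5.pkl','rb'))
T=np.array([.562,.2588,.2303]); az=np.radians(4.75); ty=np.array([np.cos(az),np.sin(az),0]); tx=np.array([-ty[1],ty[0],0])
f=lambda p:np.array(p)/7+[285-.4,180-.4]
def rel(name,p,dz):
    P=onz(m,f([p]),T[2]+dz)[0]-T; print(name,'tx',(P@tx*1e3).round(1),'ty',(P@ty*1e3).round(1))
rel('lamp',[247,517],.0225)
for n,p in(('L top far',[138,683]),('R top far',[368,672]),('L top near',[132,445]),('R top near',[370,440])): rel(n,p,.026)
for n,p in(('L bot near outer',[107,245]),('R bot near outer',[350,240])): rel(n,p,-.019)
for n,p in(('L jaw tip near outer',[80,110]),): rel(n,p,-.063)
for n,p in(('L steel',[92,200]),('R steel end outer',[355,148])): rel(n,p,-.045)
s=pickle.load(open('side5.pkl','rb')); T=np.array([.5627,.2585,.2318])
# tip points in side
c,d=ray(s,np.array([[160,350],[255,342]])/10+[265-.4,110-.4])
for dd in d:
    k=((T-c)@tx)/(dd@tx); P=c+dd*k-T; print('side tip ty',(P@ty*1e3).round(1),'dz',(P[2]*1e3).round(1))
c,d=ray(s,np.array([[175,75],[238,38],[175,215],[240,205]])/10+[265-.4,110-.4])
for dd in d:
    k=((T-c)@tx-.011)/(dd@tx); P=c+dd*k-T; print('side handle ty',(P@ty*1e3).round(1),'dz',(P[2]*1e3).round(1))
```

```text
lamp tx 3.4 ty -1.0
L top far tx -9.9 ty -9.9
R top far tx -8.8 ty 8.8
L top near tx 11.6 ty -10.0
R top near tx 12.1 ty 8.6
L bot near outer tx 10.8 ty -15.2
R bot near outer tx 11.4 ty 8.9
L jaw tip near outer tx 11.0 ty -21.7
L steel tx 6.1 ty -18.9
R steel end outer tx 12.3 ty 10.5
side tip ty -17.3 dz -61.3
side tip ty 13.2 dz -64.7
side handle ty -14.3 dz 26.9
side handle ty 5.0 dz 34.7
side handle ty -15.7 dz -14.8
side handle ty 4.5 dz -15.3
```

```bash
cat >> h.py <<'E'
E0=np.array([.5593,.264,.129]); _a=np.radians(4.7); TY=np.array([np.cos(_a),np.sin(_a),0]); TX=np.array([-TY[1],TY[0],0])
E
python3 - <<'E'
from h import *
P=E0+.0086*TY-.0012*TX; P[2]=.200
go(P,4.7)
E
```

```text
t 6.42 pos [0.5635 0.2582 0.2331] az 4.65 tilt 0.13 inc [0.0049 0.0049 0.0331] norm 0.034 roll -0.0008 F [ 0.2 -0.3  0.1] open 0.239
```

Request:
{"name": "play_rows", "arguments": {
  "increments": "0.003 0.003 0.018 0; 0.005 0.005 0.033 0; 0.005 0.005 0.033 0; 0.005 0.005 0.033 0"
}}

```text
time: 6.92
eef_pos: [0.5672, 0.2641, 0.1983]
tcp_rot: [0.678, 0.735, -0.0, -0.0]
contact_force: [-0.6, 0.3, -0.3]
opening: 0.246
```

```bash
cat >> h.py <<'E'
import pickle
def look(tag,wc=(275,130,365,270,5),sc=(255,110,315,180,8)):
    for n,c in(('wrist',wc),('side',sc)):
        m=ctrl.camera_model(n); st=ctrl.get_state(); im=ctrl.read_camera(n)
        pickle.dump((m,st['eef_pos'],st['tcp_rot']),open(f'{n}{tag}.pkl','wb'))
        cv2.imwrite(f'pics/{n}{tag}.png',im[:,:,::-1]); crop(f'pics/{n}{tag}.png',f'pics/{n}{tag}c.png',*c)
E
python3 - <<'E'
from h import *
look(6)
P=E0+.0086*TY-.0012*TX; P[2]=.200
go(P,4.7)
E
```

```text
t 7.03 pos [0.5676 0.2643 0.1991] az 4.7 tilt 0.06 inc [-0.0008  0.0003 -0.0009] norm 0.001 roll -0.0001 F [ 0.9  0.2 -0.2] open 0.24
```

View pics/wrist6c.png

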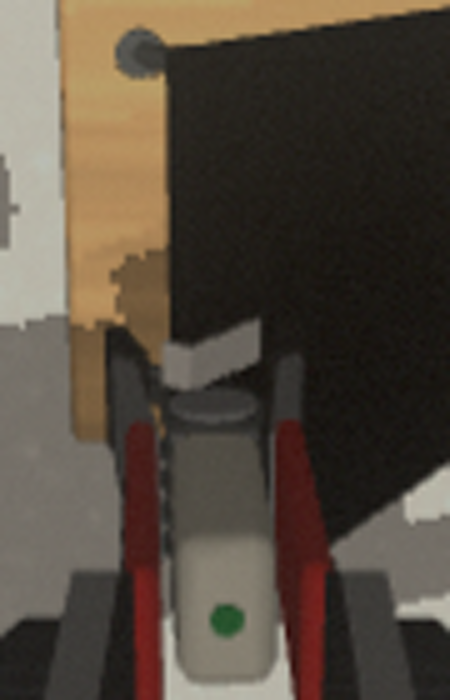

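View pics/side6c.png

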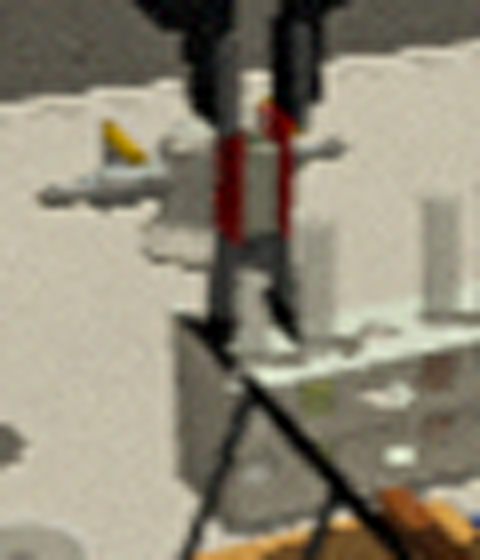

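Run:
```python
from h import *
im=cv2.imread('pics/wrist6.png')[180:225,288:345]; im=np.clip(im.astype(float)*1.8+10,0,255).astype('uint8')
cv2.imwrite('pics/z6.png',cv2.resize(im,None,fx=12,fy=12,interpolation=cv2.INTER_NEAREST))
```

```text
(no output)
```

View pics/z6.png

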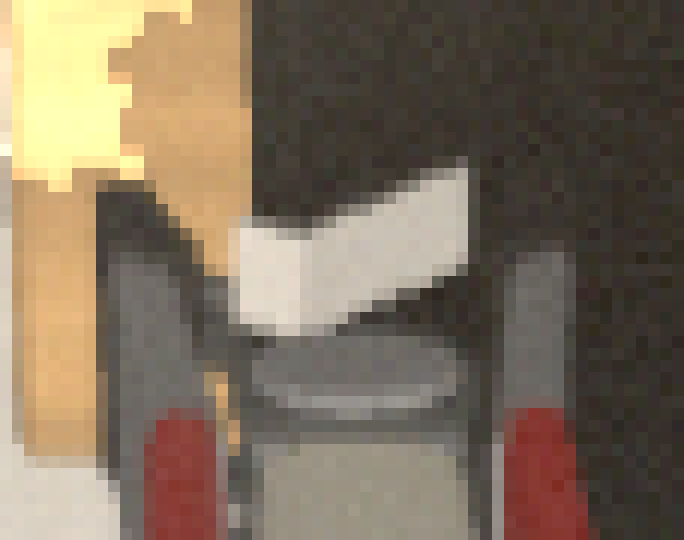

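Request:
{"name": "play_rows", "arguments": {
  "increments": "-0.0008 0 0.006 0; -0.0008 0 0.012 0; -0.0008 0 0.018 0; -0.0008 0 0.018 0"
}}

```text
time: 7.52
eef_pos: [0.5667, 0.2633, 0.1793]
tcp_rot: [0.678, 0.735, -0.001, -0.0]
contact_force: [0.5, 1.1, -0.2]
opening: 0.24
```

Run:
```python
from h import *
look(7)
P=E0+.0086*TY-.0012*TX; P[2]=.175
go(P,4.7)
im=cv2.imread('pics/wrist7.png')[170:225,288:345]; im=np.clip(im.astype(float)*1.8+10,0,255).astype('uint8')
cv2.imwrite('pics/z7.png',cv2.resize(im,None,fx=10,fy=10,interpolation=cv2.INTER_NEAREST))
```

```text
t 7.62 pos [0.5673 0.2635 0.1803] az 4.7 tilt 0.01 inc [-0.      0.0007  0.0053] norm 0.005 roll 0.0 F [-0.6  0.7 -0.6] open 0.245
```

View pics/z7.png

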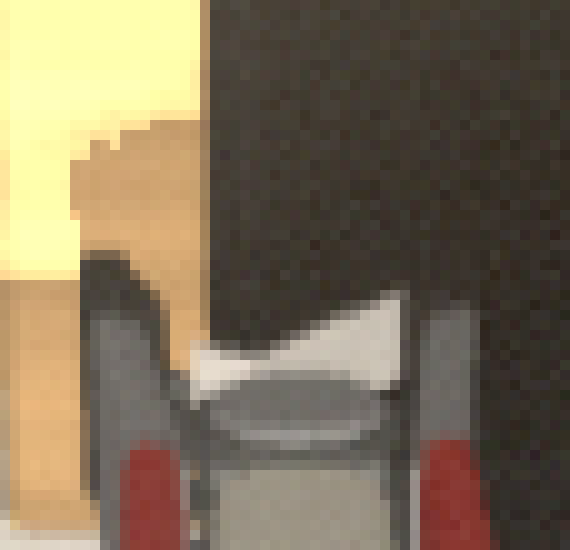

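View pics/side7c.png

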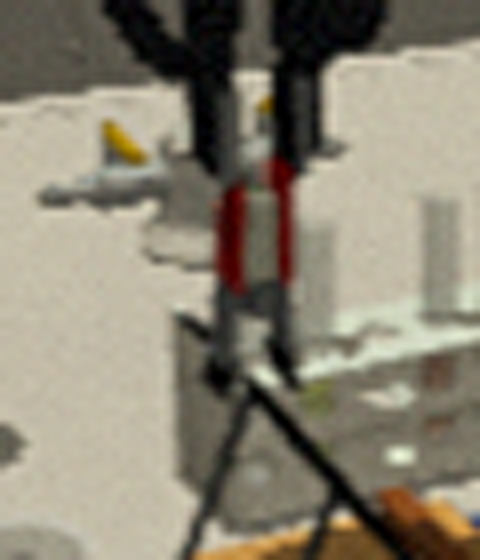

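Request:
{"name": "play_rows", "arguments": {
  "increments": "0 0.001 0.003 0; 0 0.001 0.005 0; 0 0.001 0.007 0; 0 0.001 0.007 0"
}}

```text
time: 8.12
eef_pos: [0.5681, 0.2635, 0.1731]
tcp_rot: [0.678, 0.735, -0.0, -0.0]
contact_force: [0.1, 0.6, -1.0]
opening: 0.245
```

Run:
```python
from h import *
look(8)
P=E0+.0086*TY-.0012*TX; P[2]=.173
go(P,4.7)
im=cv2.imread('pics/wrist8.png')[170:225,288:345]; im=np.clip(im.astype(float)*1.8+10,0,255).astype('uint8')
cv2.imwrite('pics/z8.png',cv2.resize(im,None,fx=10,fy=10,interpolation=cv2.INTER_NEAREST))
```

```text
t 8.22 pos [0.5683 0.2635 0.1734] az 4.7 tilt 0.0 inc [-0.     -0.0003  0.0004] norm 0.001 roll -0.0 F [ 1.2  0.3 -0.5] open 0.241
```

View pics/z8.png

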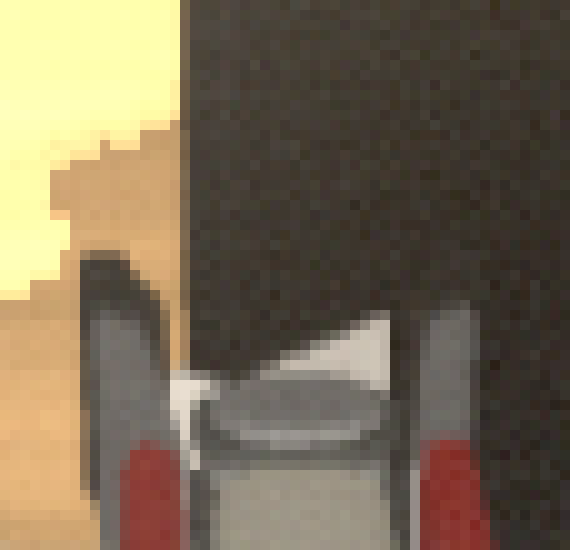

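View pics/side8c.png

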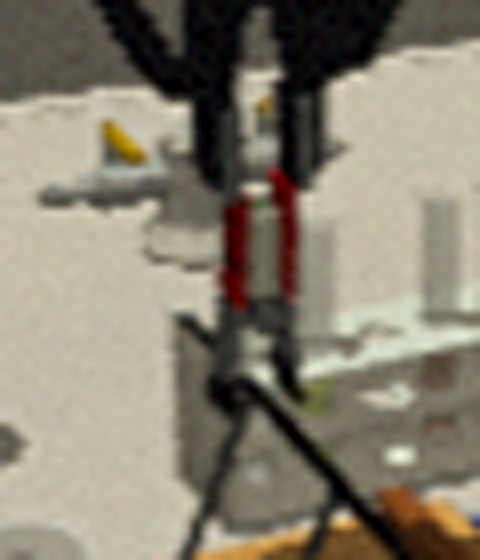

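Request:
{"name": "play_rows", "arguments": {
  "increments": "0 0 0.001 0; 0 0 0.002 0; 0 -0.001 0.003 0",
  "gripper": 0.027,
  "newtons": 20
}}

```text
time: 8.6
eef_pos: [0.5673, 0.2635, 0.1704]
tcp_rot: [0.678, 0.736, 0.0, 0.0]
contact_force: [-0.3, 0.0, 0.2]
opening: 0.316
```

Run:
```python
from h import *
look(9,sc=(255,100,315,180,7))
go([.5683,.2635,.1734],4.7)
```

```text
t 8.7 pos [0.5672 0.2634 0.1701] az 4.7 tilt 0.0 inc [ 0.      0.0011 -0.0033] norm 0.003 roll -0.0 F [-0.8  0.1 -0.5] open 0.317
```

View pics/wrist9c.png

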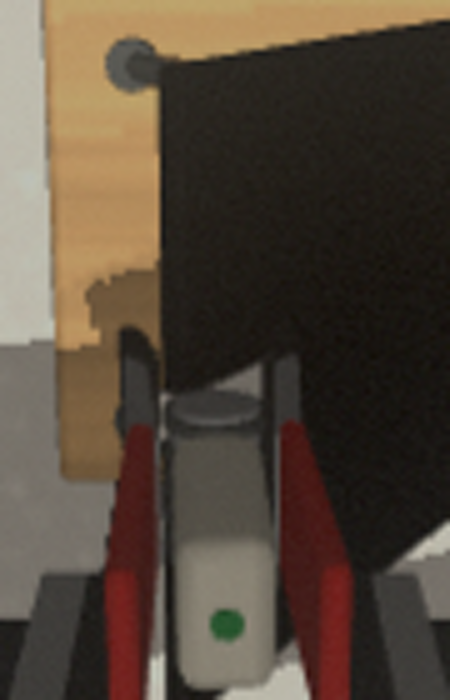

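View pics/side9c.png

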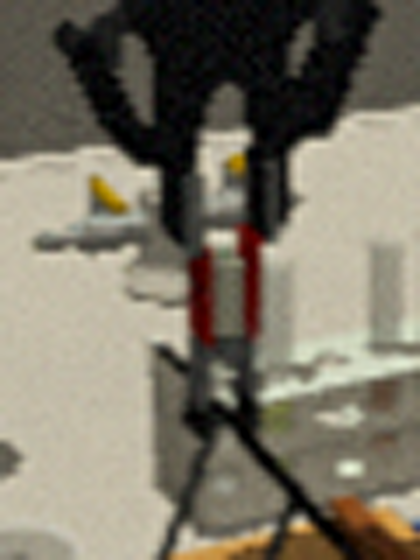

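Request:
{"name": "play_rows", "arguments": {
  "increments": "0 -0.002 0.001 0; 0 -0.004 0.002 0; 0 -0.006 0.003 0",
  "gripper": 0.034
}}

```text
time: 9.07
eef_pos: [0.5611, 0.263, 0.1676]
tcp_rot: [0.678, 0.736, 0.0, 0.0]
contact_force: [-1.3, 0.2, 1.5]
opening: 0.398
```

Run:
```python
from h import *
look(10,sc=(255,100,315,180,7))
go([.5683,.2635,.1734],4.7)
```

```text
t 9.18 pos [0.561  0.263  0.1675] az 4.7 tilt 0.01 inc [-0.0001  0.0073 -0.0059] norm 0.009 roll 0.0001 F [-1.2 -0.7  0.6] open 0.397
```

View pics/wrist10c.png

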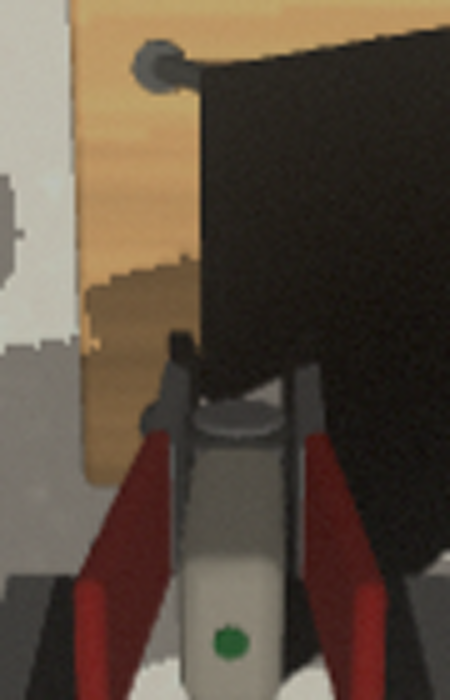

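View pics/side10c.png

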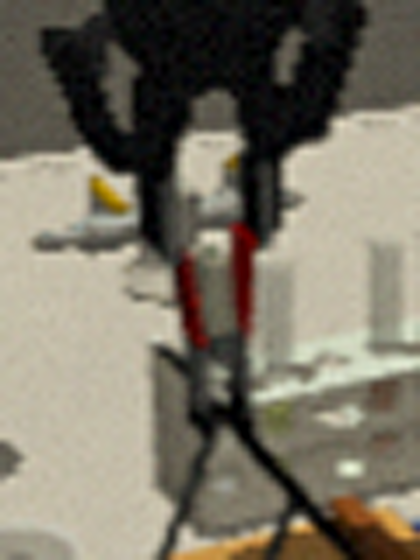

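Request:
{"name": "play_rows", "arguments": {
  "increments": "0 -0.003 0.001 0; 0 -0.007 0.002 0; 0 -0.01 0.003 0; 0 -0.01 0.003 0",
  "gripper": 0.042
}}

```text
time: 9.68
eef_pos: [0.5509, 0.2621, 0.1641]
tcp_rot: [0.677, 0.736, -0.0, -0.0]
contact_force: [-0.2, -0.4, -1.1]
opening: 0.493
```

Run:
```python
from h import *
look(11,sc=(245,100,315,180,7))
go([.5683,.2635,.1734],4.7)
```

```text
t 9.78 pos [0.5513 0.2621 0.1643] az 4.7 tilt 0.01 inc [ 0.      0.0171 -0.0091] norm 0.019 roll -0.0 F [-0.5 -0.2 -1.1] open 0.494
```

View pics/wrist11c.png

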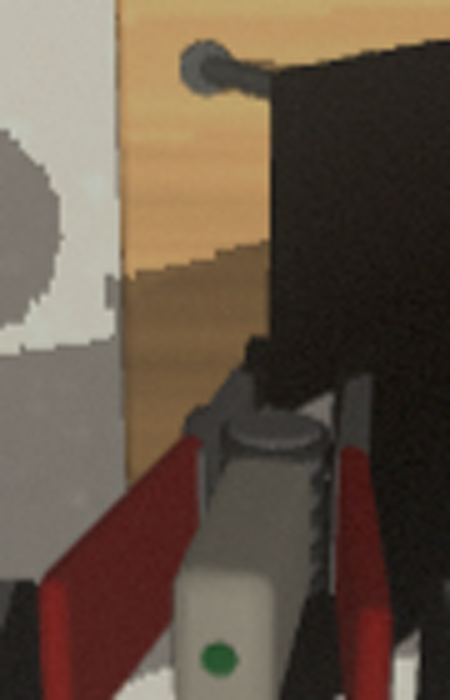

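View pics/side11c.png

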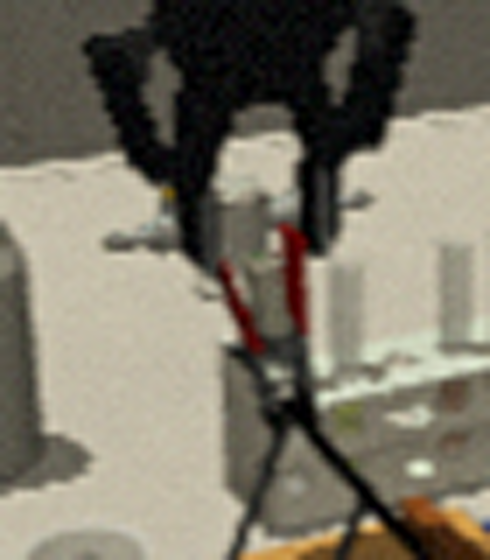

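Request:
{"name": "play_rows", "arguments": {
  "increments": "0 -0.005 0.001 0; 0 -0.01 0.002 0; 0 -0.014 0.002 0; 0 -0.014 0.002 0",
  "gripper": 0.055
}}

```text
time: 10.28
eef_pos: [0.5372, 0.2611, 0.1626]
tcp_rot: [0.677, 0.736, 0.0, 0.0]
contact_force: [0.2, -0.6, 0.5]
opening: 0.647
```

Run:
```python
from h import *
look(12,wc=(275,130,400,270,5),sc=(245,100,315,180,7))
go([.5683,.2635,.1734],4.7)
```

```text
t 10.38 pos [0.5375 0.261  0.1626] az 4.7 tilt 0.03 inc [-0.0001  0.0309 -0.0108] norm 0.033 roll 0.0 F [ 0.4  0.2 -0.2] open 0.643
```

View pics/wrist12c.png

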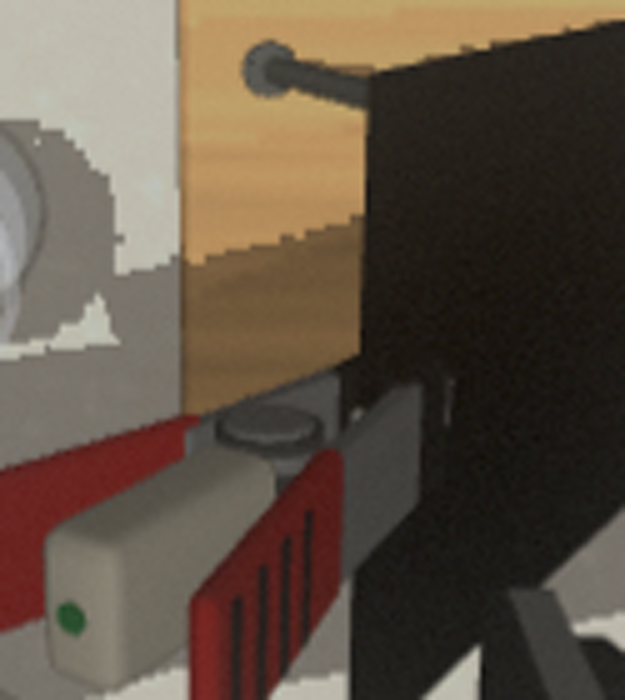

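View pics/side12c.png

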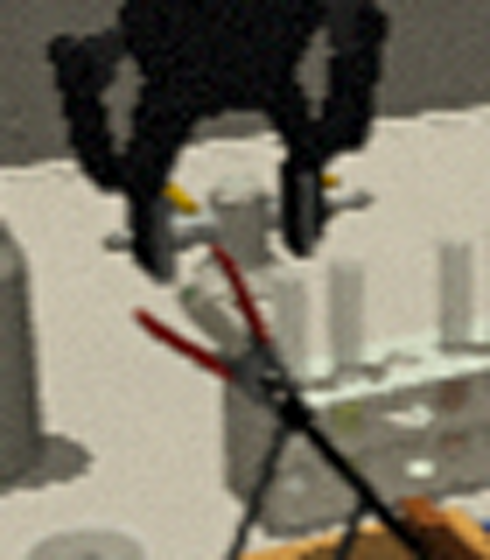

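Request:
{"name": "play_rows", "arguments": {
  "increments": "0 0 -0.02 0; 0 0 -0.05 0; 0 0 -0.1 0; 0 0 -0.13 0; 0 0 -0.13 0"
}}

```text
time: 11.0
eef_pos: [0.5393, 0.2615, 0.298]
tcp_rot: [0.678, 0.735, 0.004, 0.002]
contact_force: [-0.1, -0.1, -0.6]
opening: 0.645
```

Run:
```python
from h import *
look(13,wc=(270,80,420,230,5),sc=(225,100,345,200,6))
go([.5683,.2635,.1734],4.7)
m=ctrl.camera_model('top');im=ctrl.read_camera('top');cv2.imwrite('pics/top13.png',im[:,:,::-1]);crop('pics/top13.png','pics/top13c.png',170,130,460,270,2.7)
```

```text
t 11.1 pos [0.5373 0.2609 0.2927] az 4.7 tilt 0.03 inc [-0.      0.031   0.1193] norm 0.123 roll -0.0001 F [-0.3 -0.2 -0.4] open 0.645
```

View pics/wrist13c.png

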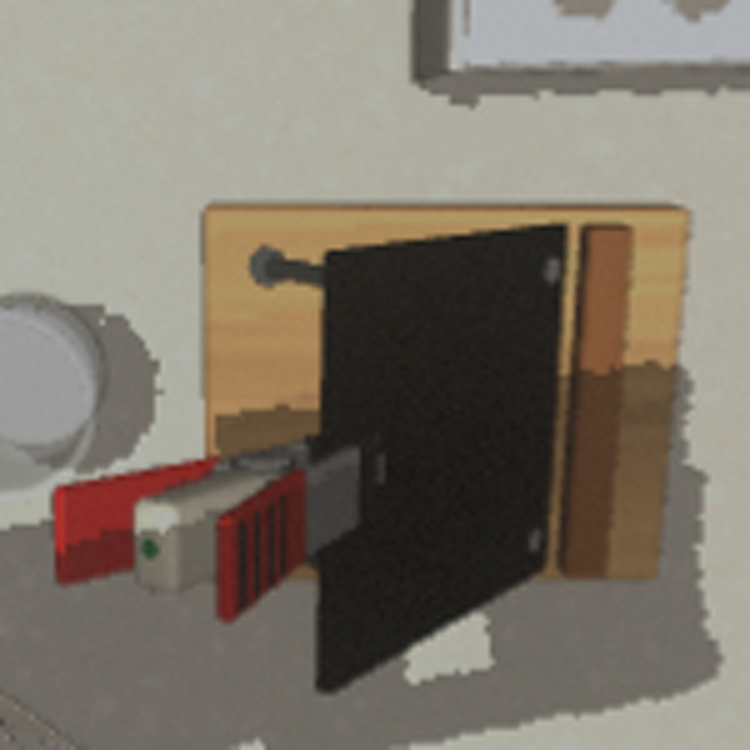

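View pics/side13c.png

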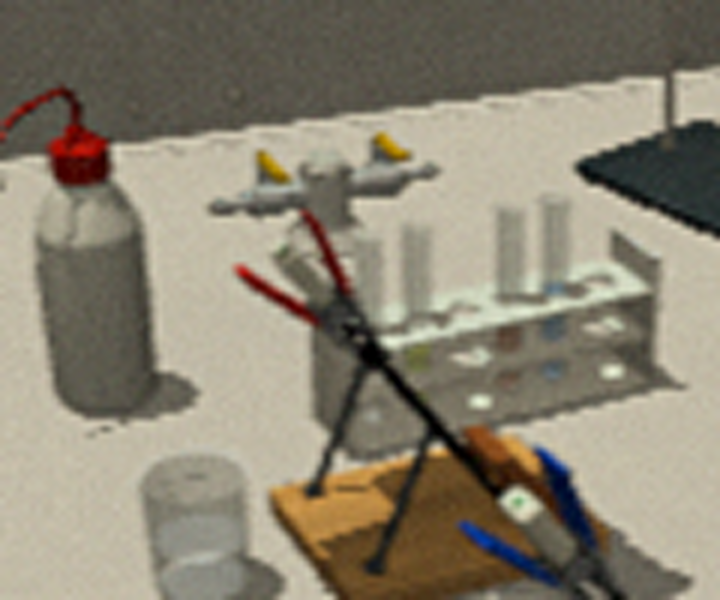

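View pics/top13c.png

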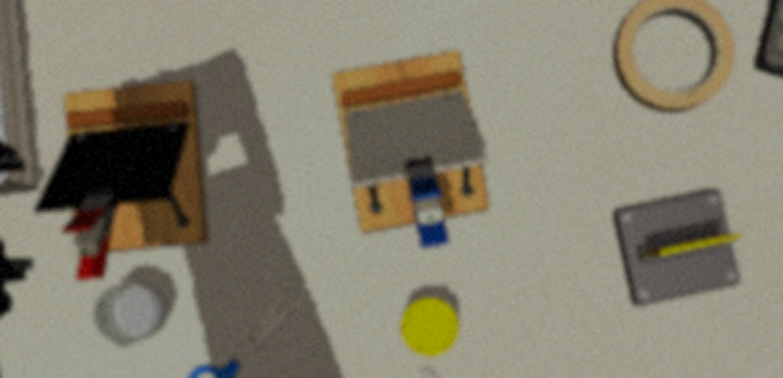

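Run:
```python
from h import *
m,p,q=pickle.load(open('wrist13.pkl','rb'))
u=-TY; zc=u*np.sin(np.radians(35))+np.array([0,0,1])*np.cos(np.radians(35)); n=TY*np.cos(np.radians(35))+np.array([0,0,1])*np.sin(np.radians(35))
def plane(m,uv,off):
    c,d=ray(m,uv); k=((E0+off*n-c)@n)/(d@n); P=c+d*k[:,None]-E0
    return np.c_[P@TX,P@zc]*1e3
f=lambda p:np.array(p)/5+[270-.4,80-.4]
print('plate corners (exp +-55,0)',plane(m,f([[327,255],[320,690]]),.0025).round(1))
print('white',plane(m,f([[372,448],[386,448],[372,484],[386,484]]),.0025).round(1))
print('steel end outer',plane(m,f([[360,447],[360,525]]),.0065).round(1))
print('handle R tip',plane(m,f([[218,517],[222,620]]),.024).round(1),'L tip',plane(m,f([[55,490],[58,583]]),-.024).round(1))
print('lamp',plane(m,f([[150,548]]),.0).round(1))
m1=pickle.load(open('w1.pkl','rb')); g=lambda p:np.array(p)/6+[290-.4,90-.4]
print('mark orig',plane(m1,g([[252,366],[252,402],[308,352],[308,390]]),.0025).round(1))
im=cv2.imread('pics/wrist13.png')[155:195,310:365]; im=np.clip(im.astype(float)*2+10,0,255).astype('uint8')
cv2.imwrite('pics/z13.png',cv2.resize(im,None,fx=12,fy=12,interpolation=cv2.INTER_NEAREST))
```

```text
plate corners (exp +-55,0) [[ 54.7   6.5]
 [-50.8   6.7]]
white [[  6.3 -16.2]
 [  5.1 -23.3]
 [ -2.9 -16.7]
 [ -4.4 -23.9]]
steel end outer [[  9.3  -3.4]
 [-10.2  -4.3]]
handle R tip [[12.5 79. ]
 [-8.1 77.9]] L tip [[  9.5  71. ]
 [-10.9  71.4]]
lamp [[ 0.4 69.6]]
mark orig [[  4.1  -0.6]
 [ -3.3  -0.5]
 [  4.1 -22.6]
 [ -4.1 -22.6]]
```

View pics/z13.png

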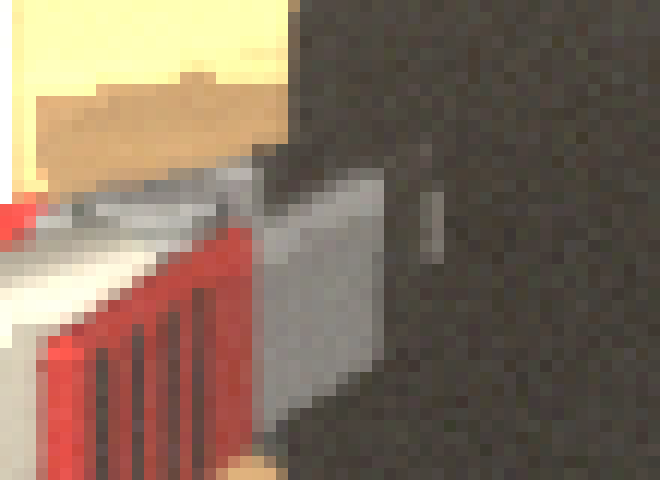

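Run:
```python
from h import *
m,p,q=pickle.load(open('side13.pkl','rb'))
u=-TY; zc=u*np.sin(np.radians(35))+np.array([0,0,1])*np.cos(np.radians(35)); n=TY*np.cos(np.radians(35))+np.array([0,0,1])*np.sin(np.radians(35))
f=lambda p:np.array(p)/6+[225-.4,100-.4]
def atx(m,uv,x):
    c,d=ray(m,uv); k=((E0-c)@TX+x)/(d@TX); P=c+d*k[:,None]-E0
    return np.c_[P@n,P@zc]*1e3
print('side handle tips n,z',atx(m,f([[238,268],[305,212]]),0).round(1))
print('pivot',atx(m,f([[348,325]]),-.011).round(1),'red bottoms',atx(m,f([[318,325],[348,292]]),-.011).round(1))
print('edge far corner',(proj(m,[E0+.055*TX,E0-.055*TX,E0])-[224.6,99.6])*6)
w,p,q=pickle.load(open('wrist13.pkl','rb'))
g=lambda p:np.array(p)/5+[270-.4,80-.4]
pairs=[('L handle tip',[238,268],[56,537]),('R handle tip',[305,212],[220,568])]
for nme,a,b in pairs:
    P=tri(m,f([a]),w,g([b]))[0]; r=P[:3]-E0; print(nme,'n',(r@n*1e3).round(1),'x',(r@TX*1e3).round(1),'z',(r@zc*1e3).round(1),'gap',(P[3]*1e3).round(1))
im=cv2.imread('pics/side13.png')[115:175,255:310]; cv2.imwrite('pics/zs13.png',cv2.resize(im,None,fx=12,fy=12,interpolation=cv2.INTER_CUBIC))
```

```text
side handle tips n,z [[-22.9  76.5]
 [ 19.2  74.6]]
pivot [[-1.5 17.1]] red bottoms [[-12.6  28.9]
 [  9.2  31.5]]
edge far corner [[319.26739999 292.21869126]
 [404.83079079 382.0160806 ]
 [360.49686412 335.48794173]]
L handle tip n -22.1 x 0.9 z 75.1 gap 2.3
R handle tip n 19.8 x 0.8 z 73.7 gap 1.3
```

View pics/zs13.png

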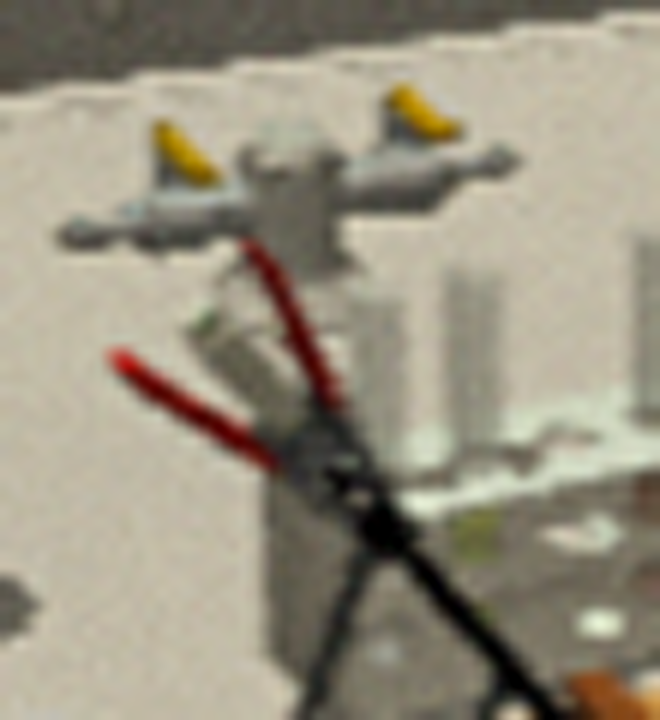

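Request:
{"name": "play_rows", "arguments": {
  "increments": "0 0.05 0 0; 0 0.1 0.01 0; 0 0.15 0.03 0; 0 0.15 0.03 0"
}}

```text
time: 11.65
eef_pos: [0.6869, 0.2719, 0.2524]
tcp_rot: [0.678, 0.735, -0.006, -0.004]
contact_force: [-0.4, -1.3, -0.7]
opening: 0.642
```

Run:
```python
from h import *
look(14,wc=(130,60,340,230,3.7),sc=(225,100,345,200,6))
go([.5683,.2635,.1734],4.7)
```

```text
t 11.75 pos [0.686  0.2729 0.2588] az 4.68 tilt 0.34 inc [ 0.0003 -0.1175  0.0861] norm 0.146 roll -0.0003 F [-0.8  0.5  0.5] open 0.642
```

View pics/wrist14c.png

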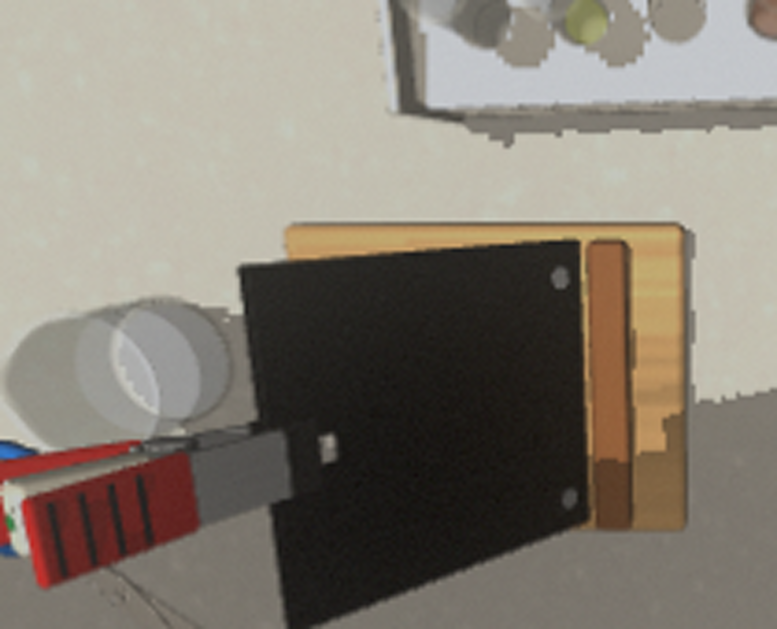

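Run:
```python
from h import *
m,p,q=pickle.load(open('wrist14.pkl','rb')); print(p)
u=-TY; zc=u*np.sin(np.radians(35))+np.array([0,0,1])*np.cos(np.radians(35)); n=TY*np.cos(np.radians(35))+np.array([0,0,1])*np.sin(np.radians(35))
def plane(m,uv,off):
    c,d=ray(m,uv); k=((E0+off*n-c)@n)/(d@n); P=c+d*k[:,None]-E0
    return np.c_[P@TX,P@zc]*1e3
f=lambda p:np.array(p)/3.7+[130-.4,60-.4]
print('edge corners (55,0)(-55,0)',plane(m,f([[240,267],[288,628]]),.0025).round(1))
print('white tl tr bl br',plane(m,f([[319,437],[334,433],[323,464],[338,461]]),.0025).round(1))
for t in (.0025,.005,.0075): print('rubber tip',t,plane(m,f([[316,425],[326,485]]),t).round(1))
c,_=ray(m,[[320,200]]); print('cam n,z',(c-E0)@n,(c-E0)@zc)
print('R handle tip',plane(m,f([[24,505],[45,587]]),.021).round(1))
w,_,_=pickle.load(open('wrist13.pkl','rb')); g=lambda p:np.array(p)/5+[270-.4,80-.4]
for a,b in(([24,505],[218,517]),([45,587],[222,620])):
    P=tri(m,f([a]),w,g([b]))[0]; r=P[:3]-E0; print('n',(r@n*1e3).round(1),'x',(r@TX*1e3).round(1),'z',(r@zc*1e3).round(1),'gap',(P[3]*1e3).round(1))
crop('pics/wrist14.png','pics/z14.png',190,160,235,205,14)
```

```text
[0.68686484 0.27188009 0.25239856]
edge corners (55,0)(-55,0) [[ 55.    1.5]
 [-50.9   2. ]]
white tl tr bl br [[  4.3 -16.4]
 [  4.4 -21.7]
 [ -4.1 -16.7]
 [ -4.4 -21.9]]
rubber tip 0.0025 [[  8.  -15.9]
 [-10.7 -16.8]]
rubber tip 0.005 [[  8.7 -14.2]
 [ -9.9 -15.2]]
rubber tip 0.0075 [[  9.3 -12.6]
 [ -9.  -13.5]]
cam n,z 0.27456238903514235 0.16475508084936447
R handle tip [[  9.5  72.5]
 [-10.4  71.8]]
n 18.7 x 9.5 z 71.6 gap 1.2
n 19.1 x -11.0 z 71.1 gap 0.0
```

View pics/z14.png

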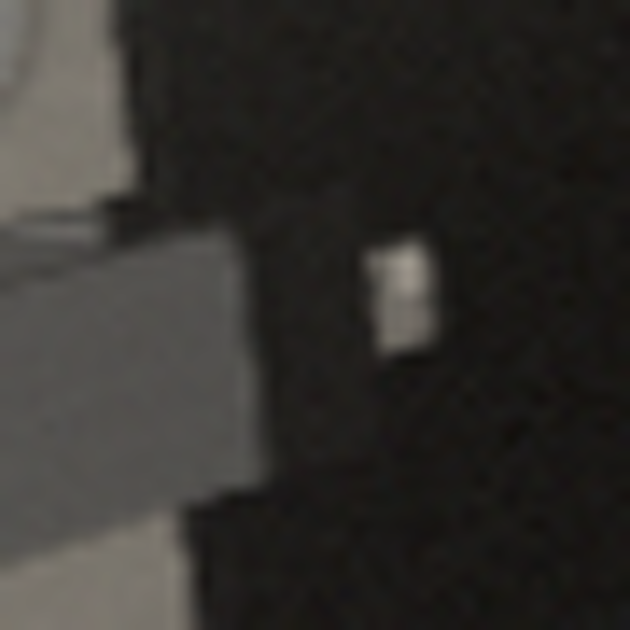

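Run:
```python
from h import *
look(15)
im=ctrl.read_camera('top');cv2.imwrite('pics/top15.png',im[:,:,::-1]);crop('pics/top15.png','pics/top15c.png',170,130,460,270,2.7)
a=cv2.imread('pics/top0.png').astype(int)
for n,(x0,y0,x1,y1) in dict(jar=(315,235,345,266),beaker=(200,225,235,262),tape=(392,122,445,175),shiny=(290,145,355,225)).items():
    print(n,abs(im[:,:,::-1].astype(int)-a)[y0:y1,x0:x1].mean().round(2))
P,_=cv2.Rodrigues(np.zeros(3)); print(ctrl.get_state()['contact_force'].round(1))
print(ctrl.sign_off())
```

```text
jar 32.65
beaker 36.09
tape 35.76
shiny 30.58
[-0.   0.2  0.2]
the job is handed in; nothing more can be done
None
```

View pics/top15c.png

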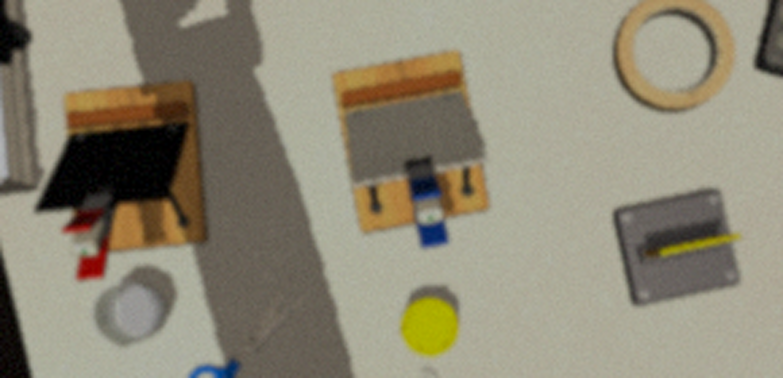

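The red clip is on the black plate at the white mark, and the job was handed in at about 12 s of the 35 s allowed, with the robot clear of everything.

I squeezed the clip open and lifted it off the rail. The tool can't tilt, so I lowered the clip upright with its jaws either side of the plate edge. I then opened the gripper in small steps while moving it toward the robot, so the jaws closed on the plate and the clip turned to match its lean.

**Fit from the last pictures:**
- **Centring:** within about 1 mm of the mark.
- **Squareness:** the handle tips measured nearly square, about 1.4° at most. The rubber tips suggested nearer 2.7°, which is close to measuring noise.
- **Depth:** the measurements disagree somewhat. Handle tips from the side and wrist cameras gave about 14.6 mm; two wrist views gave about 17 mm. My best figure is 15–16 mm, which is less than the 22 mm called good but slightly more than the clip had on the rail.

**Other checks:**
- **Contact:** the measured contact force stayed at noise level in every reading.
- **Bystanders:** in the top view the jar, beaker, tape roll and shiny plate with its blue clip look to be exactly where they started.
- **Failed check:** an automatic before/after picture comparison of those items was no use. It showed a similar difference everywhere, which I put down to a change in overall brightness, so the "unmoved" result rests on looking at the pictures.

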